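# Ease a spring clip off an axle stub with a wedge

### The arm

A 6-joint arm with a two-finger parallel gripper is mounted at the origin on a cart in front of the work surface, level with it; the furniture and walls round the work are solid. World frame = base frame: x ahead of the robot, y to its left, z up, the work surface at z = 0. Lengths are in mm, angles in rad, forces in N, time in s.
With the tool pointing down it reaches from about 350 to 975 mm from the base axis. Payload 7.1 kg.
Tool frame: the origin (TCP) lies on the front face of the gripper's body, between the roots of the fingers; the fingertips stand 80 mm ahead of it and the grasp point (between the pads) lies 61 mm ahead of it (env.tips_ahead is the distance from the TCP to the fingertips, in mm); z points along the fingers, y is the line along which they close (so a half turn about z gives the same grasp; the last joint's range is limited). The gripper opens to 88 mm and grips with 3 to 60 N. Pads are 20 mm wide; open, the fingers measure 115 mm over their backs; the gripper's body (75 mm by 178 mm) begins 61 mm behind the grasp point.
Start: joints at [-0.019, 0.423, 1.63, -0, 1.089, -0.019], TCP at [624.984, 0.026, 302.675] pointing down, gripper open.
Joint ranges: [-3, 3], [-0.9, 2.11], [0.09, 2.58], [-1.31, 4.45], [0.11, 2.69], [-2.54, 2.54]. Speed limits (rad/s): [2.39, 2.39, 3.01, 3.14, 3.14, 3.14].

### API

Orientations are given as a unit quaternion [x, y, z, w].
In Python, from station import env, set_gripper, viewer, workorder gives the robot as it stands. Calls block until the motion is done:
- env.reach(position, orientation): joint-space move of the TCP to a pose.
- env.move_l(position, rot=None, rate=150, f_stop=None): straight line of the TCP; rot=None keeps the orientation; rate is the mean speed in mm/s. With f_stop (N) it stops when the force on the tool has changed by that much, and returns True; else False.
- env.move_joints(angles): joint-space move.
- set_gripper(opening): finger opening in mm; the grip force is fixed at half the most; returns when the fingers have stopped.
- env.hold(seconds).
- env.ik(position, orientation): joint angles nearest the present ones, or None.
- env.read_state(): the state.
- viewer.camera(name): name is "scene" or "side" or "wrist"; returns the picture (400x640x3 uint8, blue, green, red); there is no depth.
- viewer.camera_params(name): a dict with "fx", "fy", "cx", "cy" (pixels), "pose" (4x4, takes a point from camera to world coordinates); the wrist camera has in their place "tool_from_camera" (4x4, takes a point from camera to tool coordinates, whose origin is the TCP and whose axes are the flange's). Camera axes: x right, y up, looking along -z (the intrinsics and any distortion apply to the point x, -y, -z); pixel columns grow to the right and rows downward; lengths in mm; the calibration is good to about 2 mm. A picture is of the moment at which its call begins: read the wrist's pose just before it. camera_params takes no time and is no camera call.
A pose or a line that the arm cannot do raises env.IKError and nothing moves.
- workorder.sign_off(): hands the job in; it is judged then, once.
The state is a dict: "time_s": time; "qpos": joint angles; "dq": joint speeds; "tau": joint torques, N m; "tool_pos": TCP position; "orientation": TCP orientation; "force": force on the tool from outside, world axes, zero at the start; "wrist_torque": the same for the moment, N m; "width": finger opening in mm; "grip_force": force on a finger pad.
Only numpy, scipy, OpenCV 4.12 (cv2) and the standard library are available. Lean on these libraries where they do the work, as an engineer would, in place of code of your own. Each camera call takes 0.05 s, during which the arm holds its last target. There are 200 camera calls.

### The job

Take the small wedge by its upright grip, lay its blade gently on the bare rod in front of the spring clip and slide it along the rod under the clip, until the clip is spread and comes up onto the back of the blade. Lift the clip away on the blade, never touching it with the gripper, tip it off into the kidney dish, then stand the wedge upright on the table and let go. Use only light force on the rod, clip and stand throughout, keep the gripper off them, and leave the other things where they are.

Things in the scene. Friction and masses are not known exactly. Their poses are not given: they have to be found in the camera images.
- wedge: Hand wedge, 0.13 kg, standing on two feet, 33 mm apart inside (they straddle the rod). Origin at foot level under the middle of the grip; +x points along the blade to its tip, z up. A slippery steel blade, 12 mm wide, runs level from between the feet to its tip at x = 87 mm. It is clamped at a height that differs each time and is not measured: flat sole 11 to 25 mm above the feet; find it by feel.
- wedge_grip (a point): Where to pinch the wedge, across its y: middle of the black ribbed upright grip, 60 mm above foot level. The grip is 30 mm (x) by 22 mm (y), from 44 to 90 mm above foot level; below it a shoulder 42 mm wide (y) and the feet.
- wedge_face (a point): Front face of the shoulder, 15 mm ahead of the wedge's origin. From here the blade's level back, 10.5 mm above its sole, runs 36 mm forward; then its top falls evenly over 36 mm to the 2 mm thick tip. The freed clip shall sit on the back: the level wedge carries it like a saddle; tilted about 45 degrees nose down it lets it slide off over the tip, starting at 10 to 15 degrees.
- clip: Bare steel spring clip astride the rod, 36 g, 26 mm high. Origin on the rod's axis; axes as the stand's. A flat bridge, 18 mm (x) by 36 mm (y), 3 mm thick, lies on the rod (underside 12 mm above the origin); two sprung legs 35 mm apart close under the rod, toes 8 mm below the axis. It slips along the rod until it backs against the upright.
- clip_lip (a point): Lower edge of the clip's turned-up front lip (26 mm wide), 19 mm in front (-x) of the clip's origin; about 4 mm gap to the rod lets the wedge's tip in. Spreading the clip takes a push of up to about 10 N, most where the tip goes under the bridge; once the bridge is raised 8 mm the toes pass the rod's widest part and it springs up a few mm, loose, toes 17 mm apart.
- stand: Fixed stand: base plate 170 x 90 x 10 mm, origin at the centre of its underside, x along the rod away from its free end, z up. Level bare steel rod, 24 mm in diameter, axis 65 mm above the origin, from its round end at x = -55 mm to an upright's face at x = 45 mm (64 mm wide, 100 mm high; above the rod a 20 mm slot lets the blade through). The clip's centre starts 11 to 23 mm before that face.
- dish: Steel kidney dish, held fast to the table, 92 mm (x) by 199 mm (y), 31 mm deep. Origin: centre of its underside; floor 4 mm thick, about 65 mm (x) by 150 mm (y) flat.
- gauze: Bystander, loose: white gauze roll, 38 mm across and 62 mm tall; origin at the centre of its underside. Leave it alone.
- cup: Bystander, loose: specimen cup with screw lid, 65 mm across and 66 mm tall; origin at the centre of its underside. Leave it alone.
Mind the look-alikes: they are no part of the job. There is more than one size of the clip; the job needs the smallest.

How it is judged:
By the outcome, as a careful person would: the job done as asked, in the order asked, and still so for the second after the job is handed in, with the robot touching nothing.
It also fails if it takes over 67 s, if anything falls off the work surface, if the arm or the gripper's body presses on something with over 40 N, if the wrist force passes 120 N, or if a joint passes its speed limit or range.

## Working session

There is one attempt and no reset: what is moved stays moved. The work goes in short steps, each a Python script; the robot and the scene stay as the last script left them, time stands still between calls to the robot, and variables do not carry over. Pictures are saved under pics/ and viewed, at most 12 in all, crops included, and the job is handed in when it is done.

```bash
ls; mkdir -p pics
python3 - <<'E'
from station import env, set_gripper, viewer, workorder
import cv2,numpy as np
for n in ["scene","side","wrist"]:
    cv2.imwrite(f"pics/{n}0.png",viewer.camera(n))
    p=viewer.camera_params(n); print(n,{k:(np.round(v,3).tolist() if not isinstance(v,str) else v) for k,v in p.items()})
s=env.read_state();print(s)
E
```

```text
pics
scene {'fx': 421.035, 'fy': 421.035, 'cx': 319.633, 'cy': 193.793, 'pose': [[0.716, 0.476, -0.511, 104.669], [-0.698, 0.504, -0.508, -373.479], [0.015, 0.72, 0.693, 747.189], [0.0, 0.0, 0.0, 1.0]]}
side {'fx': 476.411, 'fy': 476.411, 'cx': 322.107, 'cy': 194.77, 'pose': [[0.868, 0.212, -0.449, 38.657], [-0.496, 0.327, -0.805, -935.774], [-0.024, 0.921, 0.389, 586.544], [0.0, 0.0, 0.0, 1.0]]}
wrist {'fx': 285.943, 'fy': 285.943, 'cx': 319.643, 'cy': 197.384, 'tool_from_camera': [[-0.001, 0.959, 0.283, 77.324], [1.0, 0.001, 0.0, 0.701], [0.0, 0.283, -0.959, -82.566], [0.0, 0.0, 0.0, 1.0]]}
{'time_s': 0.15, 'qpos': array([-1.90159017e-02,  4.23716601e-01,  1.63046917e+00, -1.29054149e-05,
        1.08859204e+00, -1.90123471e-02]), 'dq': array([ 0.00013134, -0.00287818, -0.00413906, -0.0016896 ,  0.00114712,
       -0.0010902 ]), 'tau': array([ 9.52650989e-04, -5.44981134e+01, -2.73919362e+01,  6.45430083e-02,
        2.04369903e-02, -3.19723256e-05]), 'tool_pos': array([6.24682130e+02, 1.91996585e-02, 3.02065969e+02]), 'orientation': array([ 7.07105795e-01,  7.07107519e-01, -4.15090199e-04, -4.22942659e-04]), 'force': array([ 0.10247076,  0.61993151, -0.10429051]), 'wrist_torque': array([ 0.00929556, -0.00540562, -0.02176476]), 'grip_force': 0.0, 'width': 88.19827473537032}
```

View pics/scene0.png

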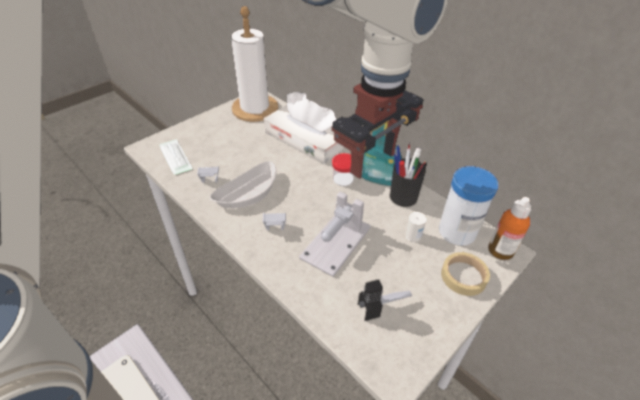

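View pics/side0.png

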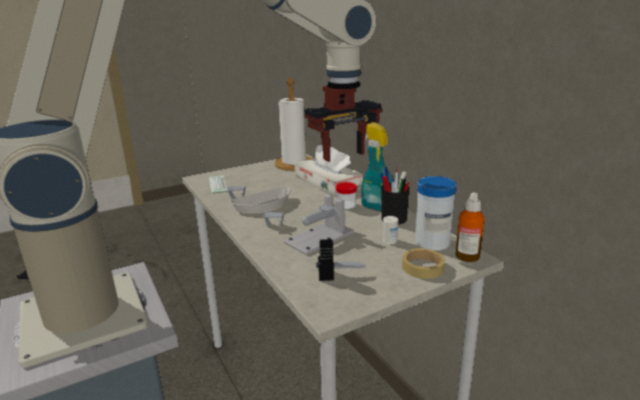

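View pics/wrist0.png

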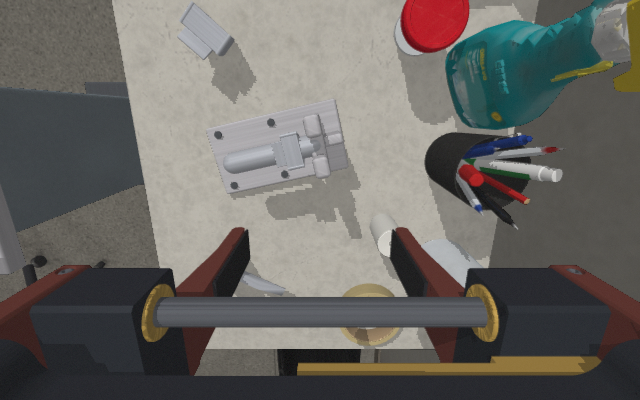

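The scene view shows the wedge at (372,300) with its blade tip at (411,294), the stand at (335,240), the dish at (248,185), and clip look-alikes at (275,218) and (208,172). In the wrist view the stand plate corners are at (207,128), (335,98), (347,170) and (222,193), the clip is at (290,152), and the rod's free end is at (228,162).

```bash
cat > h.py <<'E'
from station import env, set_gripper, viewer, workorder
import cv2,numpy as np
from scipy.spatial.transform import Rotation as R
def campose(n,st=None):
    p=viewer.camera_params(n)
    if n!="wrist": return p,np.array(p["pose"])
    st=st or env.read_state(); T=np.eye(4);T[:3,:3]=R.from_quat(st["orientation"]).as_matrix();T[:3,3]=st["tool_pos"]
    return p,T@np.array(p["tool_from_camera"])
def cast(n,uv,z,st=None):
    p,T=campose(n,st); uv=np.atleast_2d(uv).astype(float)
    d=np.c_[(uv[:,0]-p["cx"])/p["fx"],-(uv[:,1]-p["cy"])/p["fy"],-np.ones(len(uv))]@T[:3,:3].T
    o=T[:3,3]; return o+d*((z-o[2])/d[:,2])[:,None]
def proj(n,X,st=None):
    p,T=campose(n,st); q=(np.atleast_2d(X)-T[:3,3])@T[:3,:3]
    return np.c_[p["cx"]+p["fx"]*q[:,0]/-q[:,2],p["cy"]-p["fy"]*q[:,1]/-q[:,2]]
def down(yaw):  # tool z down, tool y along world angle yaw
    y=np.array([np.cos(yaw),np.sin(yaw),0]);z=np.array([0,0,-1.]);return R.from_matrix(np.c_[np.cross(y,z),y,z])
E
python3 - <<'E'
from h import *
np.set_printoptions(precision=1,suppress=True)
c=cast("wrist",[(207,128),(335,98),(347,170),(222,193)],10)[:,:2];print(c,c.mean(0))
print("edges",np.degrees(np.arctan2(*(c[1]-c[0])[::-1])),np.degrees(np.arctan2(*(c[2]-c[3])[::-1])),np.linalg.norm(np.roll(c,1,0)-c,axis=1))
print("clip,rod",cast("wrist",[(290,150),(226,162)],[80,65]) if 0 else (cast("wrist",(290,150),80),cast("wrist",(226,162),65)))
print("wedge",cast("scene",[(372,285)],90),cast("scene",[(372,315),(411,294)],15))
print("dish",cast("scene",[(215,190),(275,170),(247,185)],20))
print("scene plate",cast("scene",[(300,255),(330,272),(365,238)],10))
E
```

```text
[[481.3  59. ]
 [644.   95. ]
 [661.3   4.5]
 [492.  -27.1]] [569.7  32.9]
edges 12.482821003591917 10.584773265619924 [ 86.7 166.7  92.1 172.2]
clip,rod (array([[593.7,  39.7,  80. ]]), array([[519.7,  24.4,  65. ]]))
wedge [[ 489.6 -131.3   90. ]] [[ 481.4 -148.3   15. ]
 [ 574.2 -172.1   15. ]]
dish [[459.4 349.2  20. ]
 [617.6 305.5  20. ]
 [528.6 309.3  20. ]]
scene plate [[481.1  58.1  10. ]
 [496.7 -19.   10. ]
 [621.2  -8.2  10. ]]
```

Run:
```python
from h import *
import pickle
q=down(0).as_quat(); S={}
for k,p in dict(stand=(575,-25,240),wedge=(515,-205,250)).items():
    env.move_l(p,q,rate=250) if k=="wedge" else env.reach(p,q)
    env.hold(.15)
    S[k]=env.read_state(); cv2.imwrite(f"pics/{k}.png",viewer.camera("wrist"))
pickle.dump(S,open("S.pkl","wb")); print(S["wedge"]["time_s"],S["wedge"]["tool_pos"])
a=cv2.imread("pics/stand.png")[:260];b=cv2.imread("pics/wedge.png")[:260]
cv2.imwrite("pics/sw.png",np.vstack([a,b]))
```

```text
1.8417 [ 515.39237112 -203.80201287  249.90592517]
```

View pics/sw.png

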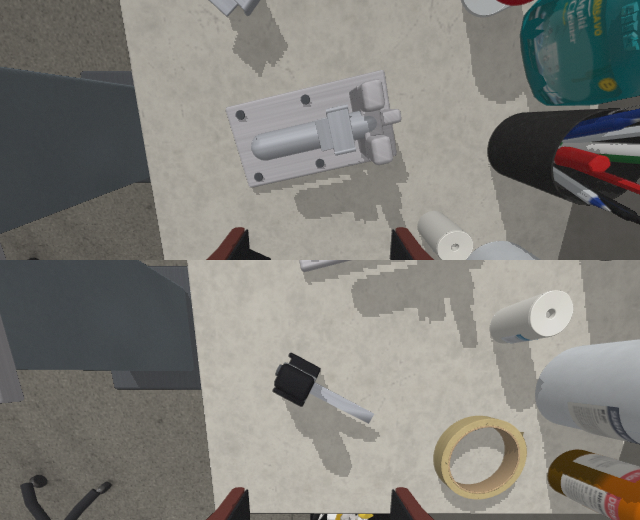

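Top: the stand plate spans (227,107)–(395,160), with the clip bridge at (340,131) and the rod end at (256,146). Bottom: the wedge's grip is at about (296,120 in its own image), with the tip at (371,157). I'll enlarge both for exact edges.

Run:
```python
import cv2,numpy as np
a=cv2.imread("pics/stand.png")[60:195,220:420];b=cv2.imread("pics/wedge.png")[80:175,260:400]
a=cv2.resize(a,None,fx=4,fy=4,interpolation=cv2.INTER_CUBIC)[:, :]
cv2.imwrite("pics/a4.png",a)
b=cv2.resize(b,None,fx=5,fy=5,interpolation=cv2.INTER_CUBIC)
cv2.imwrite("pics/b5.png",b)
```

```text
(no output)
```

View pics/a4.png

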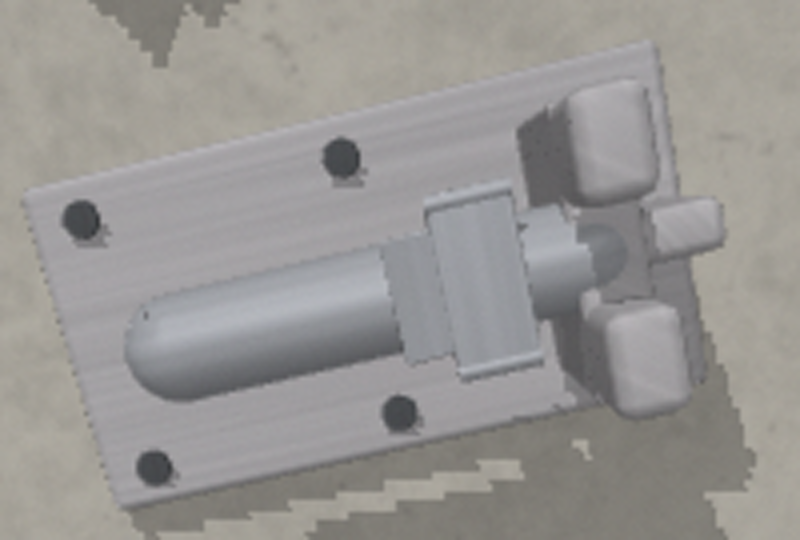

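View pics/b5.png

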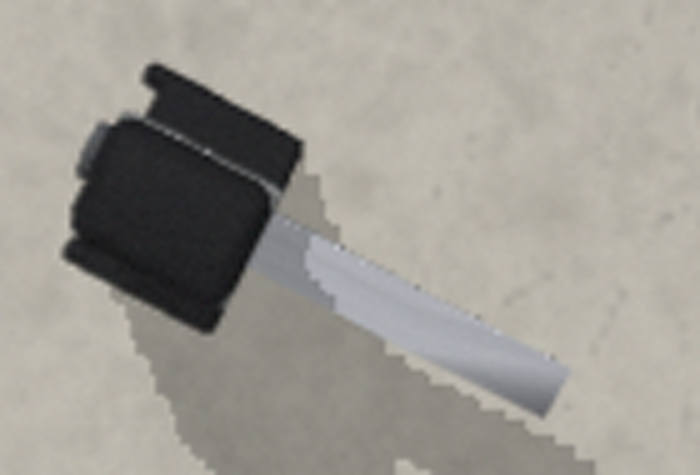

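The stand crop shows the plate corners, the clip bridge corners (430,212), (513,190), (543,350), (460,368), the lip front edge (383,247)–(408,363), and the rod. The wedge crop shows the shoulder corners (150,65), (300,145), (213,332), (65,250) and the blade tip at (568,372)/(545,417).

Run:
```python
from h import *
import pickle
np.set_printoptions(precision=1,suppress=True)
S=pickle.load(open("S.pkl","rb"))
f=lambda P:np.array(P)/4+[220,60]
s=S["stand"]; ang=lambda d:np.degrees(np.arctan2(d[1],d[0]))
c=cast("wrist",f([(24,190),(655,45),(125,507)]),10,s)[:,:2]; print("plate",c,(c[1]+c[2])/2,ang(c[1]-c[0]),ang(c[0]-c[2])-90,np.linalg.norm(c[1]-c[0]),np.linalg.norm(c[2]-c[0]))
b=cast("wrist",f([(430,212),(513,190),(543,350),(460,368)]),80,s)[:,:2];print("bridge",b.mean(0),ang(b[1]+b[2]-b[0]-b[3]),ang(b[0]+b[1]-b[2]-b[3])-90)
l=cast("wrist",f([(383,247),(408,363)]),80,s)[:,:2];print("lip",l.mean(0))
r=cast("wrist",f([(190,295),(190,402),(380,249),(400,352)]),65,s)[:,:2];print("rod",r[:2].mean(0),r[2:].mean(0),ang(r[2:].sum(0)-r[:2].sum(0)))
print("rod end",cast("wrist",f([(125,350)]),65,s))
u=cast("wrist",f([(590,203),(655,190),(600,307),(680,295)]),100,s)[:,:2];print("slot",u,u.mean(0))
g=lambda P:np.array(P)/5+[260,80]
w=S["wedge"]
for z in(44,):
    k=cast("wrist",g([(150,65),(300,145),(213,332),(65,250)]),z,w)[:,:2];print("shoulder",k.mean(0),(k[1]+k[2])/2,ang(k[1]+k[2]-k[0]-k[3]),ang(k[0]+k[1]-k[2]-k[3])-90,np.linalg.norm(k[1]-k[2]),np.linalg.norm(k[1]-k[0]))
for z in(13,20,27):
    t=cast("wrist",g([(568,372),(545,417)]),z,w)[:,:2].mean(0);d=t-(k[1]+k[2])/2;print("tip",t,ang(d),np.linalg.norm(d))
# grip top
q=cast("wrist",g([(125,115),(275,190)]),90,w);print("grip edge",q,ang((q[1]-q[0])[:2]))
```

```text
plate [[480.1  57.9]
 [643.1  92.9]
 [500.7 -27.6]] [571.9  32.6] 12.102797426484408 13.502917144586121 166.67854406673362 87.99858328087791
bridge [596.2  38.5] 13.193273872783609 12.1885225892497
lip [577.3  33.6]
rod [531.1  22.9] [576.   33.4] 13.184135496573926
rod end [[516.6  22.7  65. ]]
slot [[613.7  54. ]
 [625.8  56.3]
 [616.5  34.9]
 [631.8  37.1]] [621.9  45.6]
shoulder [ 493.2 -133.1] [ 507.6 -140.7] -27.957848630494535 -26.596128074932807 39.715271607816405 31.979070561539054
tip [ 573.8 -175.9] -27.948381184653517 74.97793893462216
tip [ 572.5 -174.8] -27.66593770407878 73.35270382504197
tip [ 571.3 -173.7] -27.370702304581474 71.72933198397202
grip edge [[ 488.  -118.8   90. ]
 [ 512.1 -130.5   90. ]] -25.728275435485717
```

Run:
```python
from h import *
import pickle
np.set_printoptions(precision=2,suppress=True)
env.reach((530,245,270),down(0).as_quat()); env.hold(.1)
S=pickle.load(open("S.pkl","rb"));S["dish"]=env.read_state();im=viewer.camera("wrist");pickle.dump(S,open("S.pkl","wb"))
cv2.imwrite("pics/dish.png",im);cv2.imwrite("pics/dishc.png",im[:300])
def tool(yaw,pitch,th0): # wedge yaw(deg), nose-down pitch
    return (R.from_euler("zy",[np.radians(yaw),np.radians(pitch)])*down(np.radians(th0))).as_quat()
for th0 in(-90,90):
  for nm,p,y,pi in[("wedge",(494,-133,150),-27.7,0),("stand",(486,13,190),12.9,0),("st2",(566,31,190),12.9,0)]+[("dish",(530,300,200),a,b) for a in(-60,0,30,60,100,150) for b in (0,45)]:
    print(th0,nm,y,pi,env.ik(p,tool(y,pi,th0)))
print(env.read_state()["time_s"])
```

```text
-90 wedge -27.7 0 [-0.29  0.5   1.97 -0.    0.67  1.77]
-90 stand 12.9 0 [ 0.    0.4   2.01 -0.    0.73  1.35]
-90 st2 12.9 0 [ 0.03  0.49  1.83 -0.    0.82  1.38]
-90 dish -60 0 None
-90 dish -60 45 None
-90 dish 0 0 [ 0.5   0.53  1.73 -0.    0.88  2.07]
-90 dish 0 45 [0.39 0.8  1.39 0.28 1.7  1.89]
-90 dish 30 0 [ 0.5   0.53  1.73 -0.    0.88  1.54]
-90 dish 30 45 [0.39 0.8  1.39 0.28 1.7  1.37]
-90 dish 60 0 [ 0.5   0.53  1.73 -0.    0.88  1.02]
-90 dish 60 45 [0.39 0.8  1.39 0.28 1.7  0.84]
-90 dish 100 0 [ 0.5   0.53  1.73 -0.    0.88  0.32]
-90 dish 100 45 [0.39 0.8  1.39 0.28 1.7  0.15]
-90 dish 150 0 [ 0.5   0.53  1.73 -0.    0.88 -0.55]
-90 dish 150 45 [ 0.39  0.8   1.39  0.28  1.7  -0.73]
90 wedge -27.7 0 [-0.29  0.5   1.97 -0.    0.67 -1.37]
90 stand 12.9 0 [ 0.    0.4   2.01 -0.    0.73 -1.79]
90 st2 12.9 0 [ 0.03  0.49  1.83 -0.    0.82 -1.76]
90 dish -60 0 [ 0.5   0.53  1.73 -0.    0.88 -0.03]
90 dish -60 45 [ 0.39  0.8   1.39  0.28  1.7  -0.2 ]
90 dish 0 0 [ 0.5   0.53  1.73 -0.    0.88 -1.08]
90 dish 0 45 [ 0.39  0.8   1.39  0.28  1.7  -1.25]
90 dish 30 0 [ 0.5   0.53  1.73 -0.    0.88 -1.6 ]
90 dish 30 45 [ 0.39  0.8   1.39  0.28  1.7  -1.77]
90 dish 60 0 [ 0.5   0.53  1.73 -0.    0.88 -2.12]
90 dish 60 45 [ 0.39  0.8   1.39  0.28  1.7  -2.3 ]
90 dish 100 0 None
90 dish 100 45 None
90 dish 150 0 None
90 dish 150 45 [0.39 0.8  1.39 0.28 1.7  2.42]
3.6917
```

View pics/dishc.png

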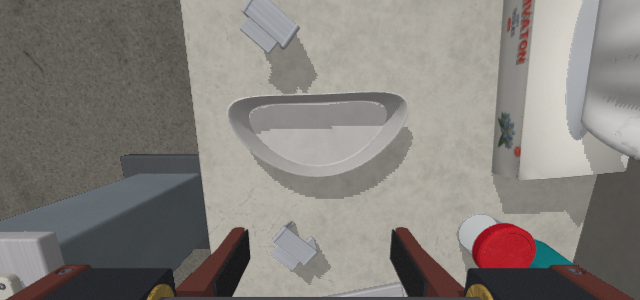

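The dish picture shows the dish spanning (228,92)–(408,177), with its flat floor centred near (318,133) and its long axis along world x. Look-alike clips stand at (270,25) and (295,245). Next: grasp the wedge and lay it on the rod.

```bash
cat >> h.py <<'E'
GH=65.0
C=np.array([572,32.8]); YS=12.9
def pose(o,yaw,pitch=0): # TCP pose for wedge origin o, yaw deg, nose-down pitch deg
    r=R.from_euler("ZY",[yaw,pitch],degrees=True)
    return np.asarray(o,float)+r.apply([0,0,GH+61]),(r*down(-np.pi/2)).as_quat()
def st(x,z,dy=0): # wedge origin at stand x, foot level z
    a=np.radians(YS);return np.r_[C+x*np.array([np.cos(a),np.sin(a)])+dy*np.array([-np.sin(a),np.cos(a)]),z]
def fs(n=1):
    s=env.read_state();a=np.radians(YS);f=s["force"]
    return np.array([f[0]*np.cos(a)+f[1]*np.sin(a),-f[0]*np.sin(a)+f[1]*np.cos(a),f[2]]),s
E
python3 - <<'E'
from h import *
import pickle
np.set_printoptions(precision=2,suppress=True)
S=pickle.load(open("S.pkl","rb"));d=cast("wrist",[(318,133),(252,105),(388,105),(318,165)],4,S["dish"]);print("dish",d)
for y in(0,20,40):
  for p in(0,50): print(y,p,env.ik(*pose((d[0][0]-70,d[0][1],110),y,p)))
set_gripper(70)
env.reach(*pose((494.3,-133.6,95),-27.7)); env.move_l(pose((494.3,-133.6,12),-27.7)[0],rate=150)
print("stop",env.move_l(pose((494.3,-133.6,0),-27.7)[0],rate=40,f_stop=4),env.read_state()["tool_pos"])
set_gripper(10); s=env.read_state();print(s["width"],s["grip_force"],s["force"])
env.move_l(pose((494.3,-133.6,110),-27.7)[0],rate=150)
env.reach(*pose(st(-93,100),YS)); env.move_l(pose(st(-93,74),YS)[0],rate=80); env.hold(.3)
f,s=fs();print("free",f,s["wrist_torque"],s["width"],s["time_s"],s["tool_pos"]-pose(st(-93,74),YS)[0])
cv2.imwrite("pics/lay.png",np.hstack([cv2.resize(viewer.camera("side")[140:300,230:450],None,fx=2,fy=2),cv2.resize(viewer.camera("wrist")[120:280,260:440],None,fx=2,fy=2)]))
E
```

```text
dish [[529.13 298.24   4.  ]
 [452.69 330.19   4.  ]
 [610.47 329.8    4.  ]
 [528.98 259.77   4.  ]]
0 0 [ 0.55  0.4   1.85 -0.    0.89  2.13]
0 50 [0.37 0.87 1.29 0.29 1.8  1.89]
20 0 [ 0.55  0.4   1.85 -0.    0.89  1.78]
20 50 [0.49 0.91 1.22 0.11 1.88 1.69]
40 0 [ 0.55  0.4   1.85 -0.    0.89  1.43]
40 50 [ 0.6   0.91  1.21 -0.08  1.89  1.48]
stop False [ 494.21 -133.63  125.93]
21.752132725147533 29.961894750595093 [-0.94 -0.76  0.15]
free [-0.11  0.15 -1.13] [ 0.03  0.08 -0.01] 21.699894856684733 9.8667 [ 0.21 -0.02  0.39]
```

View pics/lay.png

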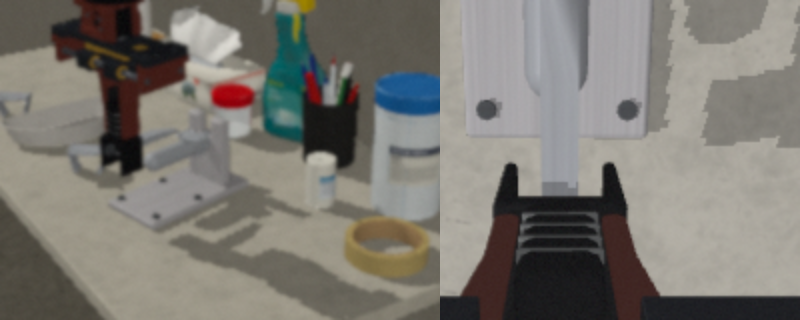

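The wedge is held cleanly (width 21.7 mm). The blade lies centred over the rod, blade axis at about column 560 against rod centre 557 in the wrist half. Now I'll lower it by feel.

Run:
```python
from h import *
np.set_printoptions(precision=2,suppress=True)
f0,_=fs()
print("hit",env.move_l(pose(st(-93,51),YS)[0],rate=10,f_stop=1.2))
f,s=fs();print(f-f0,s["tool_pos"][2]-GH-61)
env.hold(.3);f,s=fs();z=s["tool_pos"][2]-GH-61;print(f-f0,s["wrist_torque"],z,"sole h",77-z,s["time_s"])
im=viewer.camera("wrist");cv2.imwrite("pics/laid.png",cv2.resize(im[40:240,240:440],None,fx=3,fy=3,interpolation=cv2.INTER_CUBIC))
```

```text
hit True
[0.4  0.27 4.34] 54.95663380525875
[1.01 1.03 5.93] [ 0.13 -0.4   0.04] 54.88273253613551 sole h 22.117267463864493 11.9417
```

View pics/laid.png

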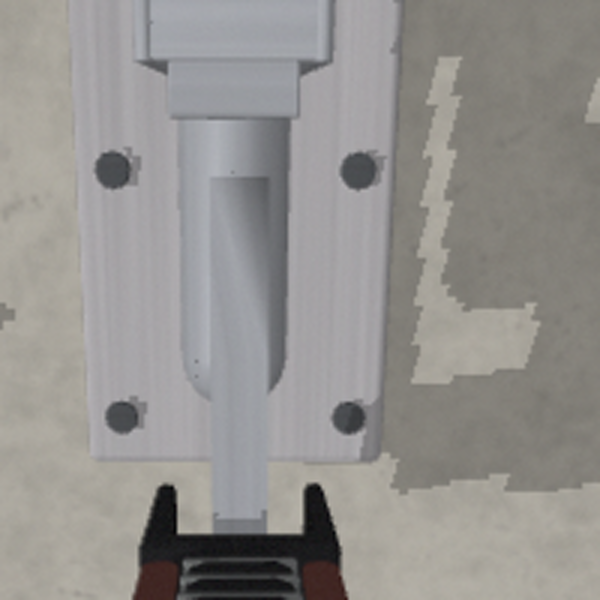

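The blade lies on the rod, with its tip at row 177 and the lip at row 117, about 13 mm ahead, and it is centred to about 1 mm. I'll ease the pressure, then slide.

Run:
```python
from h import *
np.set_printoptions(precision=2,suppress=True)
f0=np.array([-.11,.15,-1.13]); z=54.88
for k in range(6):
    z+=0.25; env.move_l(pose(st(-93,z,.6),YS)[0],rate=10); env.hold(.1); f,s=fs(); print(round(z,2),f-f0,s["tool_pos"][2]-126,s["time_s"])
    if (f-f0)[2]<1.5: break
```

```text
55.13 [-0.03 -0.69  3.62] 55.065831463127694 12.3417
55.38 [1.27 0.52 2.29] 55.23215854157192 12.6917
55.63 [-0.12  0.3   1.65] 55.42517597510667 13.0417
55.88 [-1.14  0.26  0.08] 55.79338865993648 13.3917
```

Run:
```python
from h import *
np.set_printoptions(precision=2,suppress=True)
f0=np.array([-.11,.15,-1.13]); z=55.6; x=-93; a=np.radians(YS); ux=np.array([np.cos(a),np.sin(a)])
while x<-40:
    x+=3; env.move_l(pose(st(x,z,.6),YS)[0],rate=20); f,s=fs(); f=f-f0
    print(x,"act",round((s["tool_pos"][:2]-C)@ux,1),"z",round(z,2),round(s["tool_pos"][2]-126,2),f,"ty",s["wrist_torque"][:2],round(s["time_s"],1))
    z+=np.clip(.06*(f[2]-1.3),-.25,.25)
    if f[0]<-16 or f[2]>8 or abs(f[1])>5: print("abort");break
im=viewer.camera("wrist");cv2.imwrite("pics/slide.png",im)
```

```text
-90 act -89.8 z 55.6 55.59 [-0.06 -0.45 -0.35] ty [0.05 0.07] 13.7
-87 act -86.8 z 55.5 55.5 [-0.12  0.07 -1.01] ty [0.06 0.12] 14.0
-84 act -83.8 z 55.36 55.4 [ 0.33 -0.03 -0.24] ty [ 0.06 -0.06] 14.3
-81 act -80.8 z 55.27 55.33 [0.56 0.52 1.58] ty [ 0.06 -0.04] 14.6
-78 act -77.7 z 55.29 55.33 [ 0.62 -0.66  1.89] ty [ 0.06 -0.05] 14.9
-75 act -74.8 z 55.32 55.36 [ 0.77 -0.05  1.12] ty [ 0.1 -0. ] 15.2
-72 act -71.8 z 55.31 55.34 [0.44 0.18 3.15] ty [0.1  0.03] 15.5
-69 act -68.8 z 55.42 55.39 [ 0.02 -0.21  1.4 ] ty [0.08 0.02] 15.8
-66 act -65.7 z 55.43 55.39 [ 0.28 -0.63  0.8 ] ty [0.05 0.06] 16.1
-63 act -62.9 z 55.4 55.41 [-1.17  0.4   1.29] ty [0.01 0.11] 16.4
-60 act -60.5 z 55.4 55.31 [-4.19  0.31  5.79] ty [-0.11  0.96] 16.7
-57 act -56.9 z 55.65 55.44 [-2.11 -0.18  0.3 ] ty [-0.1   0.39] 17.0
-54 act -53.6 z 55.59 55.52 [-0.69 -0.81 -0.99] ty [0.04 0.26] 17.3
-51 act -50.6 z 55.45 55.46 [-0.5   0.49  0.3 ] ty [0.03 0.22] 17.6
-48 act -47.6 z 55.39 55.45 [-0.05 -0.49  0.25] ty [0.03 0.2 ] 17.9
-45 act -44.6 z 55.33 55.4 [ 0.58 -0.52 -0.03] ty [-0.03  0.11] 18.2
-42 act -41.6 z 55.25 55.37 [-0.71 -0.09  1.17] ty [0.04 0.05] 18.5
-39 act -38.6 z 55.24 55.39 [-0.2  -1.26  2.03] ty [0.1  0.07] 18.8
```

Run:
```python
from h import *
np.set_printoptions(precision=2,suppress=True)
f0=np.array([-.11,.15,-1.13]); z=55.3; x=-39; a=np.radians(YS); ux=np.array([np.cos(a),np.sin(a)])
while x<-4:
    x+=2.5; env.move_l(pose(st(x,z,.6),YS)[0],rate=20); f,s=fs(); f=f-f0
    print(x,"act",round((s["tool_pos"][:2]-C)@ux,1),"z",round(z,2),round(s["tool_pos"][2]-126,2),f,"ty",s["wrist_torque"][:2],round(s["time_s"],1))
    z+=np.clip(.06*(f[2]-1.3),-.25,.25)
    if f[0]<-15 or f[2]>9 or abs(f[1])>5: print("abort");break
im=viewer.camera("wrist");cv2.imwrite("pics/slide2.png",cv2.resize(im[40:240,240:440],None,fx=3,fy=3,interpolation=cv2.INTER_CUBIC))
```

```text
-36.5 act -36.2 z 55.3 55.36 [-0.27 -0.79  3.04] ty [0.08 0.04] 19.1
-34.0 act -33.8 z 55.4 55.36 [0.28 0.2  3.1 ] ty [0.07 0.02] 19.4
-31.5 act -31.3 z 55.51 55.41 [-0.25 -1.19 -0.24] ty [0.06 0.04] 19.7
-29.0 act -28.7 z 55.42 55.41 [ 1.   -0.06  0.83] ty [0.08 0.02] 19.9
-26.5 act -26.2 z 55.39 55.4 [ 0.43 -0.37  1.42] ty [ 0.1  -0.03] 20.2
-24.0 act -23.7 z 55.4 55.42 [0.06 0.57 1.87] ty [ 0.08 -0.07] 20.5
-21.5 act -21.3 z 55.43 55.4 [ 0.36 -0.38  1.65] ty [0.05 0.02] 20.8
-19.0 act -18.8 z 55.45 55.39 [ 0.27 -0.17  0.79] ty [0.09 0.01] 21.0
-16.5 act -16.3 z 55.42 55.41 [-0.86  0.13  1.04] ty [0.06 0.04] 21.3
-14.0 act -13.8 z 55.41 55.41 [ 0.26 -0.26  0.86] ty [0.05 0.03] 21.6
-11.5 act -11.3 z 55.38 55.41 [0.7  0.83 1.77] ty [0.04 0.01] 21.9
-9.0 act -8.8 z 55.41 55.41 [0.01 0.64 0.89] ty [ 0.07 -0.  ] 22.1
-6.5 act -6.3 z 55.39 55.42 [ 0.35 -0.28  1.6 ] ty [ 0.05 -0.08] 22.4
-4.0 act -3.8 z 55.4 55.4 [ 0.04 -0.22  2.22] ty [ 0.09 -0.01] 22.7
```

View pics/slide2.png

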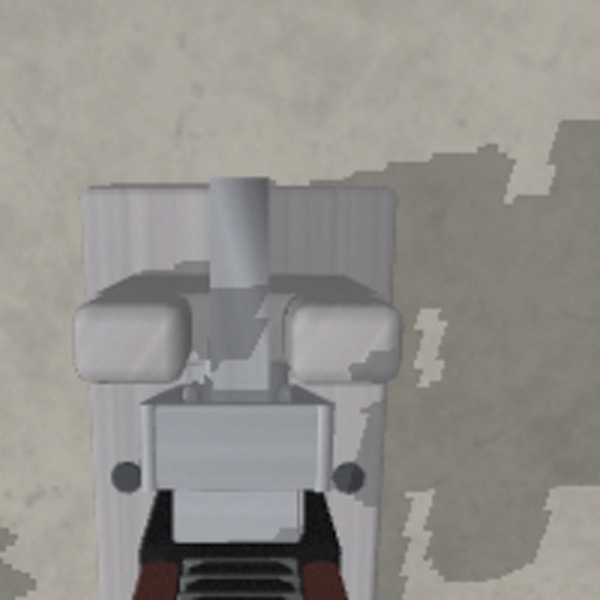

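The clip is spread and sits on the blade's back, loose and clear of the upright (bridge at rows 405–490, lip at 490–542). Lift it gently and check the paper towel's location.

Run:
```python
from h import *
np.set_printoptions(precision=2,suppress=True)
print("towel base",cast("scene",[(233,108),(255,106),(280,108)],5),"top",cast("scene",[(235,32),(248,32),(264,32)],300),"tissue",cast("scene",[(268,135),(330,158),(290,100)],20))
f0=np.array([-.11,.15,-1.13])
env.move_l(pose(st(-4,75),YS)[0],rate=20)
env.move_l(pose(st(-4,127),YS)[0],rate=50)
env.move_l(*pose(st(-4,127),YS,-4),rate=40); env.hold(.3);f,s=fs();print(f-f0,s["time_s"])
im=viewer.camera("wrist");cv2.imwrite("pics/lift.png",cv2.resize(im[80:280,240:400],None,fx=3,fy=3))
```

```text
towel base [[726.04 645.5    5.  ]
 [784.81 607.02   5.  ]
 [836.19 543.15   5.  ]] top [[690.35 524.27 300.  ]
 [714.59 502.28 300.  ]
 [744.5  475.16 300.  ]] tissue [[702.91 438.99  20.  ]
 [759.17 241.27  20.  ]
 [875.74 538.72  20.  ]]
[ 0.67  0.62 -0.14] 25.7333
```

View pics/lift.png

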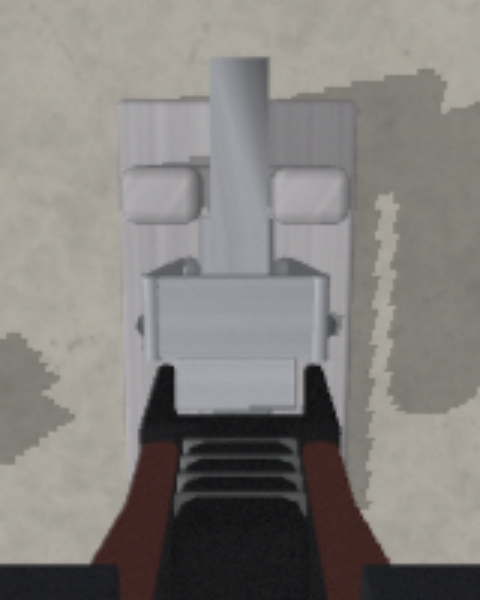

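The clip rides as a saddle on the back (rows 275–410), clear of the fingers. Now carry it to the dish and tip it off.

Run:
```python
from h import *
np.set_printoptions(precision=2,suppress=True)
def tp(tip,pitch,yaw=0):
    r=R.from_euler("ZY",[yaw,pitch],degrees=True); return pose(np.array(tip)-r.apply([87,0,22]),yaw,pitch)
T=np.array([512,298,0]);W=[tp(T+[0,0,z],p) for z,p in((150,-4),(75,0),(55,8),(46,15),(46,25),(46,35),(46,47))]
assert all(env.ik(*w) is not None for w in W)
env.move_l(*W[0],rate=110); env.move_l(*W[1],rate=60); print(env.read_state()["time_s"])
for w in W[2:]: env.move_l(*w,rate=60); s=env.read_state();print(s["force"],round(s["time_s"],1))
env.hold(.5)
for i in range(2):
    cv2.imwrite(f"pics/tip{i}.png",viewer.camera("wrist")); env.hold(.1)
p=W[-1][0].copy();p[2]+=90; p[0]-=0; env.move_l(p,rate=100)
env.move_l(*pose((430,150,130),0),rate=200)
s=env.read_state();print(s["force"],s["width"],s["time_s"])
im=viewer.camera("scene");cv2.imwrite("pics/scene1.png",im)
im2=viewer.camera("side");cv2.imwrite("pics/side1.png",im2);cv2.imwrite("pics/wr1.png",viewer.camera("wrist"))
for n,b in(("scene",im),("side",im2)):
    d=cv2.absdiff(cv2.imread(f"pics/{n}0.png"),b).max(2)
    m=cv2.morphologyEx((d>18).astype(np.uint8),cv2.MORPH_OPEN,np.ones((2,2)))
    k,l,st_,c=cv2.connectedComponentsWithStats(m)
    print(n,"dish exp px",proj(n,(529,298,15)),proj(n,(545,298,15)))
    for i in range(1,k):
        if st_[i,4]>12: print(st_[i],c[i])
```

```text
29.9917
[-0.39 -0.4  -1.2 ] 30.4
[-0.34  0.5  -0.92] 30.8
[-1.24 -0.28 -0.35] 31.4
[ 0.13 -1.2  -2.08] 31.9
[-1.05  0.54 -0.96] 32.5
[ 0.08  0.58 -0.82] 21.876398712632305 35.425
scene dish exp px [[250.06 188.57]] [[255.08 185.62]]
[    0     0    43   285 10279] [ 21.72 135.28]
[115   0  59  34 467] [151.88  22.31]
[  169     0   120   217 12554] [235.15  89.06]
[303   0  33   8 180] [319.3   2.9]
[ 331    0  114  181 9815] [385.73  76.16]
[340  10  14   8  38] [346.61  13.16]
[355  17   6   4  13] [357.62  18.46]
[146  32  65  28 541] [179.35  45.24]
[463 184  34  13 294] [478.28 190.59]
[503 203  25  43 392] [513.73 220.79]
[338 209   4   5  14] [339.21 210.71]
[345 212   8   7  37] [348.65 215.  ]
[365 241   6   6  22] [367.5 243.5]
[381 248  13  10  86] [387.24 252.51]
[ 312  252  179   92 6452] [404.21 301.43]
[497 261  27  13 169] [510.04 267.36]
[478 282  11   7  49] [482.9  285.08]
[  0 306  26  45 757] [  9.48 322.88]
[   2  338  102   62 2790] [ 62.43 375.13]
[  0 365   9   8  29] [  3.62 368.59]
[  0 368  16  14  89] [  6.2  373.88]
[  0 380  11  10  36] [  5.33 384.72]
side dish exp px [[264.74 201.24]] [[269.62 200.08]]
[11  0  2 16 32] [11.5  7.5]
[  10    0   58  121 4270] [43.22 69.48]
[  75    0   51  153 2987] [98.39 65.84]
[ 156    0  124  195 8048] [231.42  72.35]
[269   0  21  11 110] [280.01   5.95]
[ 277    0  107  164 7179] [339.89  65.44]
[10 42  3 12 28] [11.14 47.29]
[10 65  3 39 92] [10.73 83.14]
[  7 124  64  12 447] [ 37.73 129.25]
[  49  148   53   68 1266] [ 81.81 176.27]
[   2  153   59   68 1683] [ 24.56 188.9 ]
[422 185  28   6 109] [434.31 187.53]
[  0 186   3   5  14] [  0.93 188.14]
[462 199  12  35 174] [466.61 213.75]
[ 293  240  144   62 3460] [360.5  273.97]
[356 245  11   6  40] [361.18 247.5 ]
[460 263  24   9  92] [471.46 267.12]
[430 267   8   3  22] [433.5 268. ]
[166 328  10   6  42] [170.86 330.1 ]
```

Run:
```python
from h import *
import pickle
S=pickle.load(open("S.pkl","rb"))
env.move_l((500,245,270),down(0).as_quat(),rate=200);env.hold(.1)
s=env.read_state();im=viewer.camera("wrist");cv2.imwrite("pics/dish2.png",im);print(s["time_s"])
z=cv2.imread("pics/dish.png").astype(float)
# warp-free: report by projecting the dish floor grid into both pictures and comparing
xs=np.arange(460,605,6);ys=np.arange(335,255,-6)
for y in ys:
    P=np.c_[xs,np.full(len(xs),y),np.full(len(xs),4)]
    a=proj("wrist",P,S["dish"]).round().astype(int);b=proj("wrist",P,s).round().astype(int)
    print(y,''.join(f"{int(abs(cv2.GaussianBlur(im,(3,3),0)[v2,u2].astype(float)-z[v1,u1]).max()):4d}" for (u1,v1),(u2,v2) in zip(a,b)))
```

```text
37.3917
335   10  11   9   9  10  82  68  40  18  10  12  11  12  15  16  17  20  25  26  19  20  24  19  12  11
329   21  15  23  14  16  43  28   7  29  14  14  13  15  13  14  13  13  14  13  13  11  12  12  12   8
323   15  15  13  14  15  40  36  13  21  14  15  12  14  14  14  13  13  12  13  13  12  12  13  13  16
317   17  15  15  15  14  40  43  20  16  12  12  13  15  13  13  13  14  22  13  11  12  13  12  15  11
311   15  15  14  14  14  37  46  30   7  14  14  13  14  14  14  12  12   9  11  15  32  16  14  13  14
305   14  15  16  17  14  41  46  37   8  15  14  15  14  13  22  16  16  13  28  28  62   8  17  17  14
299   40  19  17  17  19   9   8  11  34  17  17  16  16  17  14  15  17  16  29  48  15  17  16  16  18
293   16  17  19  19  19   9  14   8  26  15  17  18  18  16  17  30  16  18  26  24  18  30  16  19  17
287   16  19  18  17  18   8  14   8  17  16  16  16  17  16  16  19  10  17  30  19  31  27   3  17  16
281   15  13  13  17  19   7  15  10   9  14  15  16  16  17  18   5  44  21  20  21  29  41   5  16  18
275   15  15  15  26  20   7  13  10   8  19  18  19  17  17  18  18  22  24  26  28  44  47  13  17  48
269   11  16  16  17  18  13  15  10   9  17  16  17  17  17  16  17  17  27  52  50  46  18  16  55  13
263   14  10  16  14  15  20  20  15   8  19  18  17  16  16  18  17  19  17   6  13  18  16  20  13  12
257   18  10  11  13  14  19  12  19  16  16  14  17  17  19  18  17  18  17  17  34  22  12  14  12  12
```

The clip lies in the dish, around x 560–588, y 270–308, and the blade is bare. Stand the wedge back at its free original spot.

Run:
```python
from h import *
np.set_printoptions(precision=2,suppress=True)
o=lambda z:pose((494.3,-133.6,z),-27.7)
env.move_l(*o(120),rate=170); env.move_l(o(6)[0],rate=90); env.hold(.2)
print("hit",env.move_l(o(-4)[0],rate=8,f_stop=1.5)); env.hold(.2)
s=env.read_state();print(s["tool_pos"],s["force"],s["wrist_torque"])
z=s["tool_pos"][2]-126+.4; env.move_l(o(z)[0],rate=8);env.hold(.1);s=env.read_state();print(s["tool_pos"],s["force"],s["time_s"])
set_gripper(60); env.move_l(o(z+60)[0],rate=80); env.move_l((515,-205,250),down(0).as_quat(),rate=200); env.hold(.3)
s=env.read_state();im=viewer.camera("wrist");cv2.imwrite("pics/end.png",im);print(s["time_s"])
m=(im[60:200,230:420].max(2)<60).astype(np.uint8);k,l,t,c=cv2.connectedComponentsWithStats(m)
print([(t[i],c[i]+[230,60]) for i in range(1,k) if t[i,4]>30])
b=cv2.imread("pics/wedge.png");d=cv2.absdiff(b,im).max(2)>30;print("diff in wedge area",d[70:180,255:400].sum(),"rest",d[:200].sum())
m=(b[60:200,230:420].max(2)<60).astype(np.uint8);k,l,t,c=cv2.connectedComponentsWithStats(m)
print([(t[i],c[i]+[230,60]) for i in range(1,k) if t[i,4]>30])
```

```text
hit True
[ 494.29 -133.62  126.  ] [0.25 0.07 6.13] [ 0.11  0.09 -0.01]
[ 494.11 -133.55  126.18] [-0.39  0.01 -1.53] 42.8083
46.975
[(array([  43,   32,   47,   53, 1427], dtype=int32), array([295.28, 118.29]))]
diff in wedge area 500 rest 2913
[(array([  43,   33,   47,   53, 1409], dtype=int32), array([295.47, 119.71]))]
```

```bash
python3 -c "
from station import workorder
print(workorder.sign_off())"
```

```text
the job is handed in; nothing more can be done
None
```

The job is handed in at about 47 s of the 67 s allowed: the clip is in the kidney dish and the wedge stands upright, released, back at its original spot (checked by comparing images); the highest push I read on the rod was about 6 N, for a moment as the blade first touched it.

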